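# Hold the nail clipper over the sanitiser lamp

### The arm

A 6-joint arm with a two-finger parallel gripper is mounted at the origin on the work surface. World frame = base frame: x ahead of the robot, y to its left, z up, the work surface at z = 0. Lengths are in mm, angles in rad, forces in N, time in s.
With the tool pointing down it reaches from about 350 to 875 mm from the base axis. Payload 4.2 kg.
Tool frame: the origin (TCP) lies on the centre line of the jaws, within the pads' length; the fingertips stand 25 mm ahead of it and the grasp point (between the pads) lies 6 mm ahead of it; z points along the fingers, y is the direction in which the jaws open and shut (so a half turn about z gives the same grasp; the last joint's range is limited). The gripper opens to 85 mm and grips with 20 to 120 N. Pads are 22 mm wide; open, the fingers measure 114 mm over their backs; the gripper's body (76 mm by 85 mm) begins 54 mm behind the grasp point. The pads swing forward as they close: fully open they stand 13 mm farther back than shut.
Start: joints at [1.573, 0.385, 0.008, 0, -1.194, -0.259], TCP at [158.71, 604.492, 256.312] pointing down, gripper open.
Joint ranges: [-3.14, 3.14], [-1.21, 2.06], [-1.07, 1.41], [-3.16, 2.05], [-2.99, -0.16], [-3.1, 3.1]. Speed limits (rad/s): [2.79, 2.79, 3.14, 3.14, 3.14, 3.14].

### API

Orientations are given as a unit quaternion [x, y, z, w].
In Python, from bench import arm gives the robot as it stands.
- The arm moves only by the tool drive_tool, never from a script. Its argument "plan" is a list of rows, each a list of 2 entries, a list of its own where there are three numbers: the shift along the tool's x, y, z in m, then the turn about the tool's z in degrees. A call has 1 to 12 rows; each row shifts and turns the commanded pose from where the row before left it, along the tool's axes as they then stand; what a row does not reach is not made up. A row lasts 1/8 s, in which the tool goes at most 62.5 mm and 10.7 degrees, less where a joint would pass 70% of its speed; a pose out of reach is approached as far as the arm can. A call with a gripper value outside its range is refused whole. "fingers" is the closure, from -1 (fully open) to 1 (shut), so that 0 is half open, set as the call begins (left out, the last holds). The fingers move at their own pace and stop on an object; the grip force is fixed at half the most. Time passes only in rows, so rows that do not move let the fingers close. It gives the time, the measured TCP pose, the force and the opening at its end, in the units of the state.
- arm.read_state(): the state, without advancing time (a new reading comes with each control period).
- arm.get_image(name): name is "side" or "top"; returns a dict with "image" (480x640x3 uint8, red, green, blue), "K" (3x3 intrinsics, pixels), "dist" ([k1, k2, p1, p2, k3] as OpenCV has them; the pictures are not rectified), "R" (3x3) and "t" (3): a world point X has camera coordinates R X + t. Camera axes: x right, y down, z forward; pixel columns grow to the right and rows downward; lengths in mm; the calibration is good to about 2 mm. A picture is of the moment at which its call begins. There is no depth.
- arm.job_done(): hands the job in, once; it reports no verdict.
The state is a dict: "clock": time; "joints": joint angles; "joint_vel": joint speeds; "joint_efforts": joint torques, N m; "position": TCP position; "ee_rot": TCP orientation; "contact_force": force on the tool from outside, world axes, zero at the start; "wrist_torque": the same for the moment, N m; "gripper_width": finger opening in mm.
Only numpy, scipy, OpenCV 4.12 (cv2) and the standard library are available. Lean on these libraries where they do the work, as an engineer would, in place of code of your own. Each camera call takes 0.05 s, during which the arm holds its last target.

### The job

Pick the steel nail clipper out of the cluttered bin, leaving everything else in there, and carry it over the row formed by the jar, peg rack and pill bottle without touching the rack or disturbing the jar or bottle. Finish while still holding it in the gripper, level, still and about 1 cm above the sanitiser lamp's violet window, centred over it and lined up lengthwise with it (either end first), never touching the lamp.

Things in the scene. Friction and masses are not known exactly. Their poses are not given: they have to be found in the camera images.
- clipper: Steel nail clipper with its lever folded, lying flat: 82 mm long (own x, jaws at +x), 15 mm wide (own y), 16 mm high; a plain closed bar with flat sides for grasping; 35 to 70 g. Origin at the centre of its underside, z up. It lies on the bin's floor, roughly along the bin's x axis (within 0.22 rad), in any of five places; beside its middle at least 25 mm is free on both long sides, to neighbours and to the bin's walls.
- bin: Fixed open navy-blue plastic bin, 280 mm (own x) x 220 mm (own y) x 45 mm high, walls and floor 5 mm thick. Origin at the centre of its underside, on the work surface. It may stand left or right of the peg rack, with the lamp on the other side.
- lamp: Fixed sanitiser lamp: white flat housing 170 mm (own x) x 100 mm (own y) x 40 mm high, with a raised violet window on top. Origin at the centre of its underside, z up; may be turned by up to 0.6 rad.
- window (a point): Centre of the top face of the lamp's violet glass window, 42 mm above the work surface; the window is 120 mm long (along this point's x) and 46 mm wide (y), z up.
- rack: Fixed free-standing white perforated steel peg rack: foot 190 x 60 mm, upright panel 180 mm long (own x, roughly the robot's x) and 4 mm thick, top edge 120 mm above the work surface; steel pegs stick out up to 24 mm from both faces; a purple comb hangs on its +y side. Origin at the centre of its underside. It stands between bin and lamp.
- jar: Loose lidded glass jar, 68 mm diameter, 86 mm high with its lid knob, upright; origin at the centre of its underside. It stands in line with the rack, at the rack's end nearer the robot.
- pill_bottle: Loose closed blue pill bottle with white cap, 46 mm diameter, 80 mm high, upright; origin at the centre of its underside. It stands in line with the rack, at the far end.
- tweezers: Loose brass-coloured tweezers in the bin, 95 x 10 x 8 mm, long along own x; origin at the centre of the underside.
- brush_cover: Loose teal silicone toothbrush cover in the bin, 62 x 24 x 18 mm, long along own x; origin at the centre of the underside.
- nail_file: Loose pink nail file in the bin, 105 x 16 x 5 mm, long along own x; origin at the centre of the underside.
- lip_balm: Loose red lip balm tube with white cap in the bin, 66 x 17 x 17 mm, does not roll, long along own x; origin at the centre of the underside.
Things that resemble listed ones, but are neither listed nor needed, are in the scene too. Of the things that look like the nail_file, the largest one is meant.

How it is judged (in metres and radians):
On the way, in this order (a step that is already met when the one before it is completed fails the run):
1. the clipper is held in the fingers, lifted clear of the bin (height (world z) of clipper above 0.06 m and contact force between the fingers and clipper above 0.5 N), for 0.1 s.
2. the clipper, held, passes above the row of jar, rack and bottle (y of clipper in the frame of rack between -0.06 and 0.06 m and x of clipper in the frame of rack between -0.23 and 0.23 m and height (world z) of clipper above 0.08 m and contact force between the fingers and clipper above 0.5 N), for 0.04 s.
At the end, for the whole second after the job is handed in: Clipper held in the fingers, still; underside 3-22 mm above the window, centre within 15 mm of its centre, lengths within 0.17 rad, tilt under 0.15 rad; nothing touches the lamp; the other four items lie in the bin; jar and bottle within 15 mm of their start (horizontal distance between clipper and window below 0.015 m and angle between the x axis of clipper and the x axis of window, either way round below 0.17 rad and z of clipper in the frame of window between 0.003 and 0.022 m and angle between clipper's own z axis and vertical below 0.15 rad and linear speed of clipper below 0.02 m/s and contact force between the fingers and clipper above 0.5 N and contact force between lamp and anything else below 0.05 N and x of tweezers in the frame of bin between -0.14 and 0.14 m and y of tweezers in the frame of bin between -0.11 and 0.11 m and z of each of tweezers, brush_cover, nail_file, lip_balm in the frame of bin below 0.04 m and x of brush_cover in the frame of bin between -0.14 and 0.14 m and y of brush_cover in the frame of bin between -0.11 and 0.11 m and x of nail_file in the frame of bin between -0.14 and 0.14 m and y of nail_file in the frame of bin between -0.11 and 0.11 m and x of lip_balm in the frame of bin between -0.14 and 0.14 m and y of lip_balm in the frame of bin between -0.11 and 0.11 m and distance of each of jar, pill_bottle from where it was at the start of the episode below 0.015 m); the arm keeps its last pose, push and grip.
It fails at once if the lamp is touched (contact force between lamp and anything else above 0.5 N).
It fails at once if the peg rack is touched (contact force between rack and anything else above 0.5 N).
It fails at once if the jar or pill bottle is shifted or tipped (distance of any of jar, pill_bottle from where it was at the start of the episode above 0.015 m or angle between any of jar, pill_bottle's own z axis and vertical above 0.2 rad).
It fails at once if another item is taken out of the bin (height (world z) of any of tweezers, brush_cover, nail_file, lip_balm above 0.06 m).
It also fails if it takes over 48 s, if anything falls off the work surface, if the arm or the gripper's body presses on something with over 40 N, if the wrist force passes 120 N, or if a joint passes its speed limit or range.

## Working session

There is one attempt and no reset: what is moved stays moved. The work goes in short steps, Python scripts to look and compute and a tool call to move; the robot and the scene stay as the last step left them, time stands still between calls to the robot, and variables do not carry over. Pictures are saved under pics/ and viewed, and the job is handed in when it is done.

Besides the shell and the picture viewer there is one more tool, called as a command line: name --argument value ..., lists and objects as JSON in quotes. drive_tool: Moves the arm, as the interface text tells. Its arguments: {"type":"object","properties":{"plan":{"type":"array"},"fingers":{"type":"number"}},"required":["plan"]}

```bash
mkdir -p pics; cat > h.py <<'E'
import numpy as np, cv2, pickle
from bench import arm
def snap(name,fn):
    d=arm.get_image(name); cv2.imwrite(f'pics/{fn}.png',d['image'][:,:,::-1]); pickle.dump(d,open(f'{fn}.pkl','wb')); return d
def load(fn): return pickle.load(open(f'{fn}.pkl','rb'))
def ray(d,uv,z):
    uv=np.array(uv,float).reshape(-1,1,2)
    n=cv2.undistortPoints(uv,np.array(d['K'],float),np.array(d['dist'],float)).reshape(-1,2)
    R=np.array(d['R']);t=np.array(d['t']);c=-R.T@t
    o=[]
    for p in n:
        v=R.T@np.array([p[0],p[1],1]); o.append(c+v*(z-c[2])/v[2])
    return np.array(o)
def proj(d,X):
    R=np.array(d['R'],float);t=np.array(d['t'],float)
    return cv2.projectPoints(np.array(X,float).reshape(-1,1,3),cv2.Rodrigues(R)[0],t,np.array(d['K'],float),np.array(d['dist'],float))[0].reshape(-1,2)
E
python3 - <<'E'
from h import *
np.set_printoptions(precision=3,suppress=True)
for n in('top','side'):
    d=snap(n,n+'0'); print(n,-np.array(d['R']).T@np.array(d['t']))
print(arm.read_state())
E
```

```text
top [398.272 -84.546 978.445]
side [ 80.879 651.978 675.25 ]
{'clock': 0.1, 'joints': array([ 1.573,  0.385,  0.007, -0.   , -1.194, -0.259]), 'joint_vel': array([-0.001,  0.   ,  0.003,  0.003, -0.001,  0.   ]), 'joint_efforts': array([  0.   , -39.332,  18.893,   4.198,  -0.003,   0.   ]), 'position': array([158.592, 604.078, 255.346]), 'ee_rot': array([ 0.992, -0.128, -0.   ,  0.001]), 'contact_force': array([-0.171,  0.295,  0.028]), 'wrist_torque': array([-0.023, -0.009,  0.04 ]), 'gripper_width': 85.20751751325709}
```

View pics/top0.png

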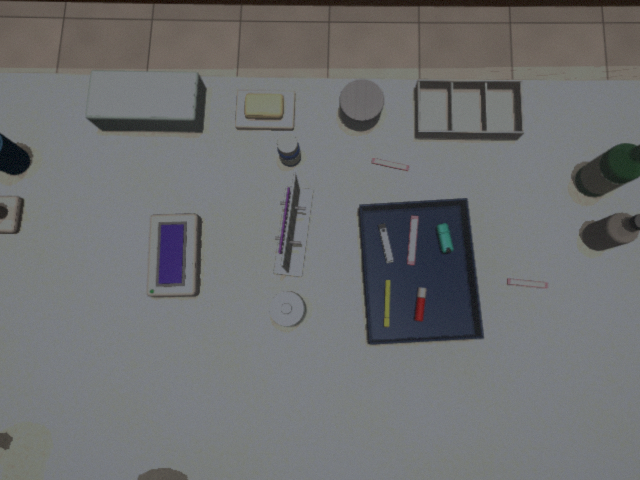

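View pics/side0.png

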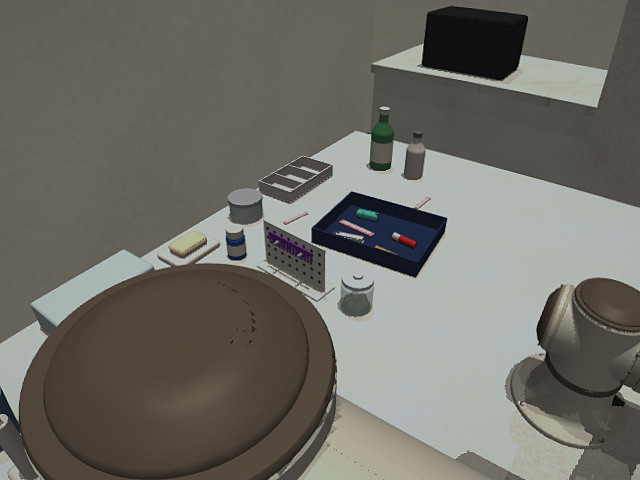

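The top view has the bin at (420,270) with the clipper at about (387,245), the lamp at (173,255), the rack at (293,230), the jar at (288,309) and the bottle at (289,152). Next I'll zoom in.

```bash
python3 - <<'E'
from h import *
np.set_printoptions(precision=1,suppress=True)
im=cv2.imread('pics/top0.png')
def crop(u0,v0,u1,v1,s,fn):
    cv2.imwrite(f'pics/{fn}.png',cv2.convertScaleAbs(cv2.resize(im[v0:v1,u0:u1],None,fx=s,fy=s,interpolation=cv2.INTER_CUBIC),alpha=1.5))
crop(355,195,485,345,4,'binz'); crop(140,200,215,310,5,'lampz'); crop(265,120,325,340,2.7,'rackz')
d=load('top0')
hsv=cv2.cvtColor(im,cv2.COLOR_BGR2HSV)
m=cv2.inRange(hsv,(118,120,60),(140,255,255)); m[:, :145]=0; m[:,205:]=0
c=max(cv2.findContours(m,0,2)[0],key=cv2.contourArea); print(cv2.minAreaRect(c), cv2.minAreaRect(ray(d,c.reshape(-1,2),42)[:,:2].astype(np.float32)))
# clipper: bright in bin
g=im.max(2); b=np.zeros_like(g); b[220:270,375:398]=(g[220:270,375:398]>95)*255
c=max(cv2.findContours(b,0,2)[0],key=cv2.contourArea);print(cv2.minAreaRect(c), cv2.minAreaRect(ray(d,c.reshape(-1,2),20)[:,:2].astype(np.float32)))
print('bin top corners',ray(d,[(359,206),(467,199),(482,335),(369,343)],45)[:,:2])
print('jar',ray(d,[(288,308)],80)[:,:2],'bottle cap',ray(d,[(288,146)],80)[:,:2])
print('rack foot corners',ray(d,[(313,189),(301,276),(275,273)],2)[:,:2],'panel',ray(d,[(297,177),(287,272)],120)[:,:2])
E
```

```text
((170.6611328125, 253.5052032470703), (22.1820068359375, 57.711910247802734), 1.847610354423523) ((538.4161987304688, 248.6199951171875), (117.44103240966797, 44.57698440551758), 2.835918426513672)
((385.8904113769531, 245.02528381347656), (34.028743743896484, 6.820739269256592), 77.00537872314453) ((569.1644897460938, -186.48269653320312), (70.82307434082031, 13.999463081359863), 12.867586135864258)
bin top corners [[ 643.9 -129.1]
 [ 662.9 -347.3]
 [ 393.6 -367.6]
 [ 372.2 -151.8]]
jar [[433.4   3.7]] bottle cap [[756.2  16.9]]
rack foot corners [[690.8 -32. ]
 [502.8 -12.9]
 [507.7  41.5]] panel [[678.5  -7.2]
 [496.9   4.3]]
```

```bash
sleep 1
```

```text
(no output)
```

View pics/binz.png

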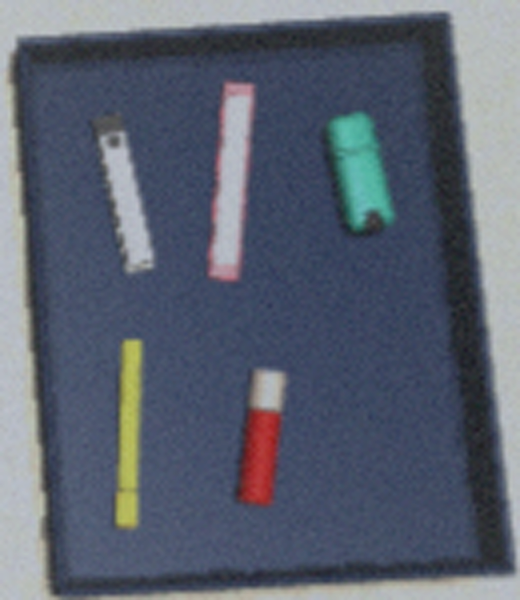

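View pics/lampz.png

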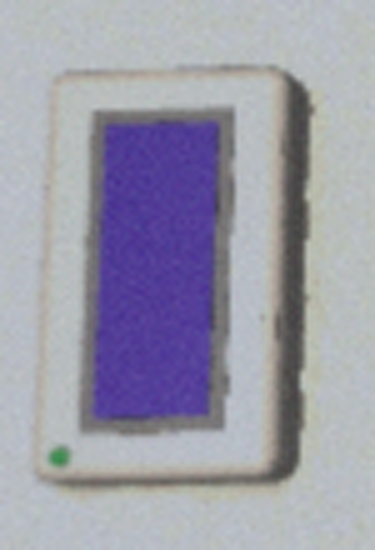

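View pics/rackz.png

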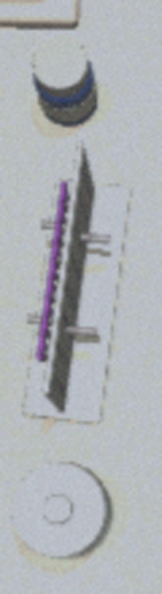

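The clipper is clear in the crop: dark jaws at about (382,223), tail at about (390,262). I'll refine the clipper and window poses and check the side view for agreement.

```bash
python3 - <<'E'
from h import *
np.set_printoptions(precision=3,suppress=True)
d=load('top0'); s=load('side0')
z=lambda p,o,k:[((u+.5)/k-.5+o[0],(v+.5)/k-.5+o[1]) for u,v in p]
C=ray(d,z([(94,116),(122,113),(153,266),(127,272)],(355,195),4),20)
j=(C[0]+C[1])/2;t=(C[2]+C[3])/2
print('clip',C[:,:2],'c',C.mean(0),'L',np.linalg.norm(j-t),'ang',np.arctan2(*(j-t)[1::-1]))
F=ray(d,z([(225,82),(254,84),(239,280),(208,278)],(355,195),4),10);print('file',F[:,:2])
B=ray(d,z([(18,40),(448,14),(512,572),(55,592)],(355,195),4),45);print('bin',B[:,:2],B.mean(0))
W=ray(d,z([(105,122),(220,122),(211,415),(92,417)],(140,200),5),42);print('win',W[:,:2],W.mean(0),np.arctan2(*(W[0]+W[1]-W[2]-W[3])[1::-1]))
H=ray(d,z([(54,70),(282,66),(274,480),(36,480)],(140,200),5),40);print('hous',H[:,:2],H.mean(0),np.arctan2(*(H[0]+H[1]-H[2]-H[3])[1::-1]))
c=C.mean(0); print('clip in side',proj(s,np.vstack([j,t,c])))
im=cv2.imread('pics/side0.png')[190:280,300:450]
im=cv2.resize(im,None,fx=5,fy=5,interpolation=cv2.INTER_CUBIC)
for p in proj(s,C): cv2.circle(im,tuple(int(v) for v in ((p-[300,190])*5+2)),3,(0,0,255),-1)
cv2.imwrite('pics/sidez.png',im)
E
```

```text
clip [[ 613.593 -170.374]
 [ 615.499 -184.828]
 [ 535.886 -200.79 ]
 [ 532.481 -187.585]] c [ 574.365 -185.894   20.   ] L 82.05632982115068 ang 0.2035457314891172
file [[ 635.579 -239.625]
 [ 634.819 -254.725]
 [ 531.122 -246.003]
 [ 531.773 -230.163]]
bin [[ 646.763 -129.334]
 [ 664.764 -346.566]
 [ 388.673 -368.59 ]
 [ 372.866 -150.572]] [ 518.266 -248.765   45.   ]
win [[598.086 274.76 ]
 [599.14  227.705]
 [479.679 221.401]
 [477.776 268.874]] [538.67  248.185  42.   ] 0.05079721574213458
hous [[619.878 298.513]
 [623.65  204.762]
 [454.675 194.779]
 [452.448 289.571]] [537.663 246.906  40.   ] 0.05619709204819377
clip in side [[332.802 230.801]
 [363.323 238.065]
 [347.898 234.393]]
```

```bash
sleep 1
```

```text
(no output)
```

View pics/sidez.png

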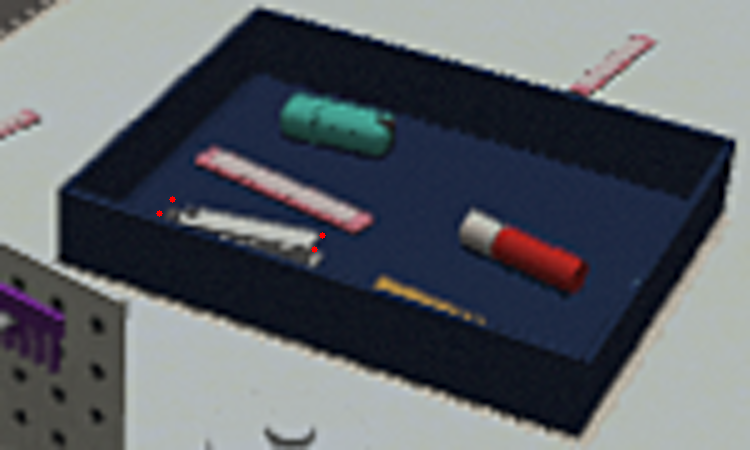

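The side view agrees to about 2 mm. The clipper is at (573.5,-186) with heading 0.204, and the window is at (538.5,248) with heading 0.053. Now I'll turn the tool and travel there at height.

drive_tool --plan '[[[0,0,0],-8.8],[[0,0,0],-8.8],[[0,0,0],-8.8],[[0.0154,0.0536,0],0],[[0.0154,0.0536,0],0],[[0.0154,0.0536,0],0],[[0.0154,0.0536,0],0],[[0.0154,0.0536,0],0],[[0.0154,0.0536,0],0],[[0.0154,0.0536,0],0],[[0.0154,0.0536,0],0],[[0,0,0],0]]' --fingers 0

```text
clock: 1.6
position: [366.8, 206.5, 256.0]
ee_rot: [0.995, 0.099, -0.0, 0.0]
contact_force: [0.2, -0.5, -0.3]
gripper_width: 42.5
```

drive_tool --plan '[[[0.0154,0.0536,0],0],[[0.0154,0.0536,0],0],[[0.0154,0.0536,0],0],[[0.0154,0.0536,0],0],[[0.0154,0.0536,0],0],[[0.0154,0.0536,0],0],[[0.0154,0.0536,0],0],[[0.0154,0.0536,0],0],[[0,0,0.04],0],[[0,0,0.04],0],[[0,0,0.04],0],[[0,0,0],0]]'

```text
clock: 3.1
position: [571.7, -184.4, 132.6]
ee_rot: [0.995, 0.102, -0.004, -0.001]
contact_force: [0.5, -0.4, 0.8]
gripper_width: 42.9
```

```bash
python3 - <<'E'
from h import *
for n in('top','side'): snap(n,n+'1')
s=arm.read_state();print(s['position'],s['ee_rot'],s['contact_force'],s['joints'])
im=cv2.imread('pics/top1.png')[150:350,330:500];cv2.imwrite('pics/t1z.png',cv2.resize(im,None,fx=3,fy=3))
im=cv2.imread('pics/side1.png')[130:290,270:480];cv2.imwrite('pics/s1z.png',cv2.resize(im,None,fx=3,fy=3))
E
```

```text
[ 574.72606174 -185.0629738   137.1470078 ] [9.94730174e-01 1.02525766e-01 3.80234626e-04 4.52233439e-04] [0.54841499 0.59286898 0.70778083] [-4.32963535e-02  4.55215446e-01 -2.03704799e-01  9.92526351e-04
 -9.10992356e-01  1.81889716e+00]
```

```bash
sleep 1
```

```text
(no output)
```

View pics/t1z.png

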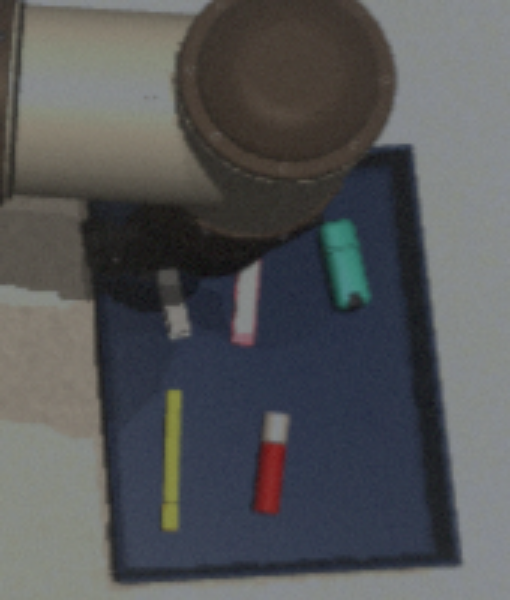

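View pics/s1z.png

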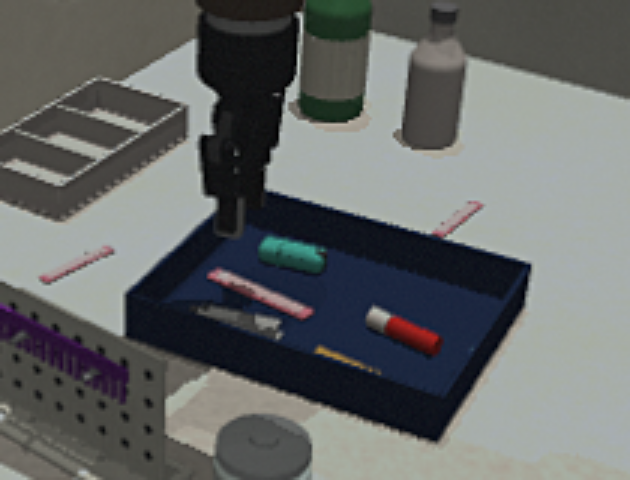

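View pics/side1.png

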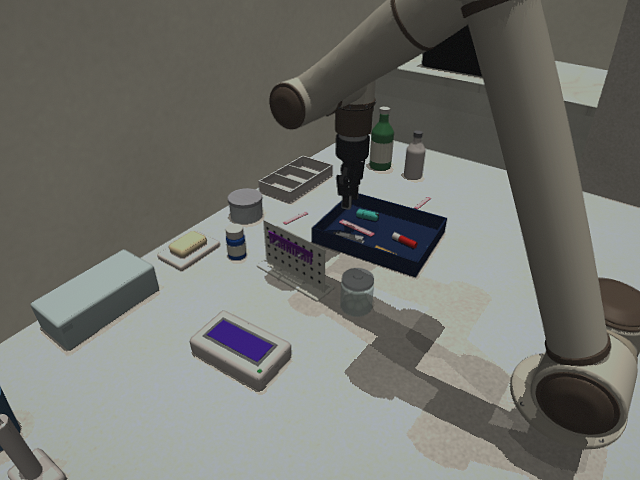

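View pics/top1.png

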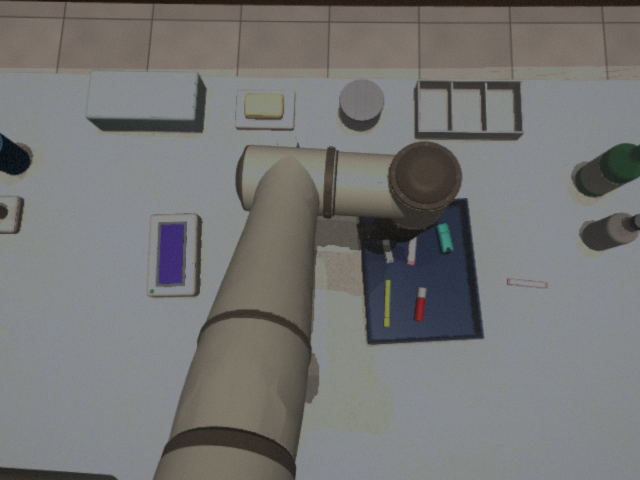

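```bash
python3 - <<'E'
from h import *
np.set_printoptions(precision=1,suppress=True)
d=load('top1');s=load('side1')
for z in range(200,520,40): print(z,ray(d,[(424,176)],z)[0,:2],'topcap',ray(d,[(243,178)],z)[0,:2],'sidecap',ray(s,[(288,106)],z)[0,:2],'capbot', ray(s,[(297,128)],z)[0,:2])
E
```

```text
200 [ 658.3 -232. ] topcap [648.7  78.8] sidecap [ 971.1 -456.9] capbot [ 834.4 -323.3]
240 [ 644.9 -224.4] topcap [635.8  70.4] sidecap [ 896.2 -363.6] capbot [ 771.  -241.3]
280 [ 631.6 -216.8] topcap [622.9  62. ] sidecap [ 821.3 -270.3] capbot [ 707.6 -159.2]
320 [ 618.2 -209.3] topcap [610.1  53.6] sidecap [ 746.3 -176.9] capbot [644.1 -77.1]
360 [ 604.8 -201.7] topcap [597.2  45.2] sidecap [671.4 -83.6] capbot [580.7   5. ]
400 [ 591.5 -194.1] topcap [584.3  36.8] sidecap [596.5   9.7] capbot [517.3  87.1]
440 [ 578.1 -186.5] topcap [571.5  28.4] sidecap [521.5 103.1] capbot [453.9 169.2]
480 [ 564.8 -178.9] topcap [558.6  20. ] sidecap [446.6 196.4] capbot [390.5 251.3]
```

```bash
python3 - <<'E'
from h import *
np.set_printoptions(precision=1,suppress=True)
s=load('side1')
im=cv2.imread('pics/side1.png')[150:250,300:400];im=cv2.resize(im,None,fx=6,fy=6,interpolation=cv2.INTER_CUBIC)
im=cv2.convertScaleAbs(im,alpha=2,beta=20)
p=np.array([574.7,-185.1,137.1]);th=.205;x=np.array([np.cos(th),np.sin(th),0]);y=np.array([np.sin(th),-np.cos(th),0])
for dz,c in((25,(0,0,255)),(19,(0,255,0)),(12,(255,0,0))):
  for sy in(21.5,36,-21.5,-36):
    for sx in (-11,11):
      q=proj(s,[p+x*sx+y*sy-[0,0,dz]])[0];cv2.circle(im,tuple(int(v) for v in (q-[300,150])*6+2.5),3,c,-1)
cv2.imwrite('pics/tipz.png',im)
E
sleep 1
```

```text
(no output)
```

View pics/tipz.png

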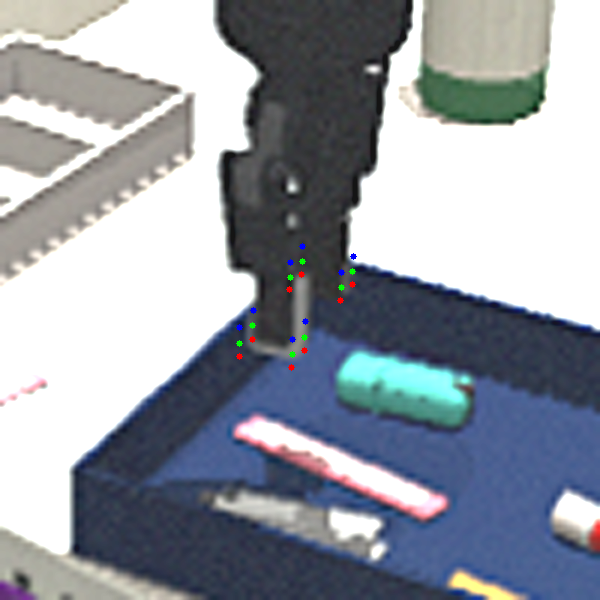

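The fingertips at half opening sit about 20–25 mm ahead of the TCP, as specified. I'll descend to TCP z≈34 mm.

drive_tool --plan '[[[0,0.001,0.03],0],[[0,0,0.03],0],[[0,0,0.02],0],[[0,0,0.013],0],[[0,0,0.006],0],[[0,0,0.003],0],[[0,0,0],0],[[0,0,0],0]]'

```text
clock: 4.2
position: [574.3, -186.5, 34.9]
ee_rot: [0.995, 0.102, 0.001, 0.0]
contact_force: [0.2, -0.3, 0.5]
gripper_width: 42.9
```

```bash
python3 - <<'E'
from h import *
for n in('side',): snap(n,n+'2')
s=arm.read_state();print(s['position'],s['ee_rot'],s['contact_force'])
im=cv2.imread('pics/side2.png')[150:280,300:450];cv2.imwrite('pics/s2z.png',cv2.convertScaleAbs(cv2.resize(im,None,fx=5,fy=4.6,interpolation=cv2.INTER_CUBIC),alpha=1.8))
E
```

```text
[ 574.24121743 -186.43470834   34.86873599] [9.94800044e-01 1.01846007e-01 5.00725035e-04 1.08750078e-04] [ 0.15113075 -0.69232587  0.32255291]
```

```bash
sleep 1
```

```text
(no output)
```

View pics/s2z.png

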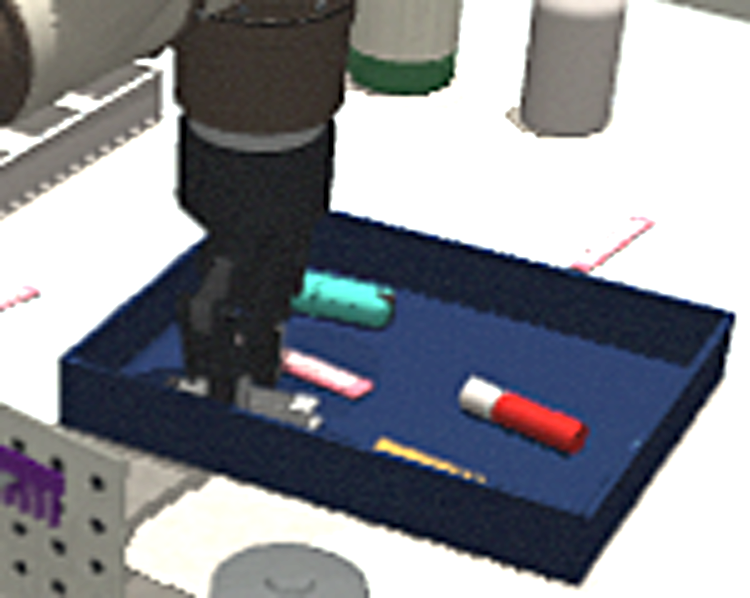

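The fingers straddle the clipper near its middle, so I'll close.

drive_tool --plan '[[[0,0,0],0],[[0,0,0],0],[[0,0,0],0],[[0,0,0],0],[[0,0,0],0],[[0,0,0],0]]' --fingers 1

```text
clock: 5.0
position: [574.2, -186.5, 34.7]
ee_rot: [0.995, 0.102, 0.0, 0.0]
contact_force: [-0.0, 0.3, 5.2]
gripper_width: 13.3
```

drive_tool --plan '[[[0,0,-0.005],0],[[0,0,-0.015],0],[[0,0,-0.03],0],[[0,0,-0.05],0],[[0,0,-0.05],0],[[0,0,-0.05],0],[[0,0,0],0],[[0,0,0],0]]'

```text
clock: 6.0
position: [573.3, -186.2, 234.4]
ee_rot: [0.995, 0.102, -0.0, -0.0]
contact_force: [-0.4, -0.7, -1.2]
gripper_width: 13.2
```

```bash
python3 - <<'E'
from h import *
for n in('side',): snap(n,n+'3')
s=arm.read_state();print(s['position'],s['ee_rot'],s['contact_force'],s['wrist_torque'],s['gripper_width'])
im=cv2.imread('pics/side3.png')[90:250,270:450];cv2.imwrite('pics/s3z.png',cv2.convertScaleAbs(cv2.resize(im,None,fx=4,fy=3.7,interpolation=cv2.INTER_CUBIC),alpha=1.8))
E
```

```text
[ 573.0241403  -186.1753748   233.41267447] [ 9.94823388e-01  1.01613146e-01 -9.73586988e-04 -4.98360778e-04] [-0.87595655 -0.40990243 -0.36174964] [-0.0092879   0.01865818  0.03323908] 13.00518590114096
```

```bash
sleep 1
```

```text
(no output)
```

View pics/s3z.png

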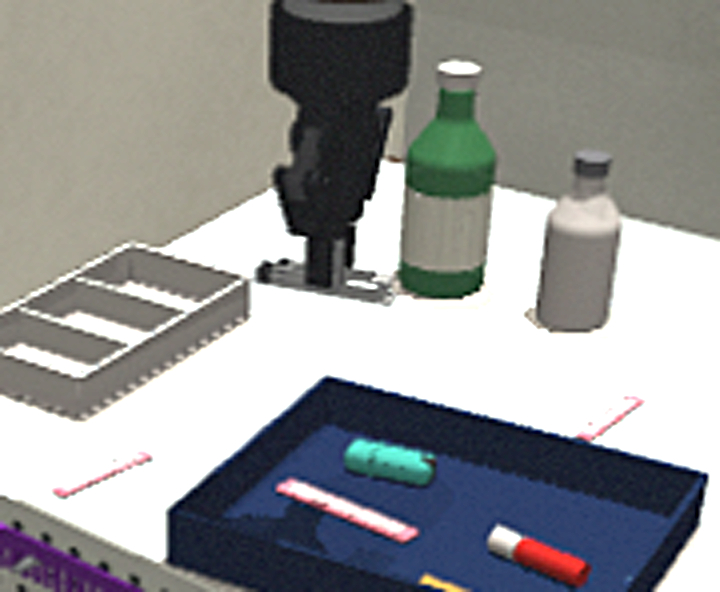

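It is held level, with opening 13 mm. Now I'll carry it over the row at TCP z≈234.

drive_tool --plan '[[[0.0053,-0.0433,0],0],[[0.0053,-0.0433,0],0],[[0.0053,-0.0433,0],0],[[0.0053,-0.0433,0],0],[[0.0053,-0.0433,0],0],[[0.0053,-0.0433,0],0],[[0.0053,-0.0433,0],0],[[0.0053,-0.0433,0],0],[[0.0053,-0.0433,0],0],[[0.0053,-0.0433,0],0],[[0,0,0],8.6],[[0,0,0],0]]'

```text
clock: 7.55
position: [537.4, 248.5, 232.5]
ee_rot: [1.0, 0.028, -0.002, 0.001]
contact_force: [-0.1, 0.3, -1.6]
gripper_width: 13.2
```

drive_tool --plan '[[[0,0,0.03],0],[[0,0,0.03],0],[[0,0,0.03],0],[[0,0,0],0],[[0,0,0],0]]'

```text
clock: 8.18
position: [538.8, 248.3, 145.2]
ee_rot: [1.0, 0.027, 0.001, -0.0]
contact_force: [0.7, -0.7, 0.3]
gripper_width: 13.2
```

```bash
python3 - <<'E'
from h import *
for n in('side','top'): snap(n,n+'4')
s=arm.read_state();print(s['position'],s['ee_rot'],s['contact_force'],s['joints'],s['gripper_width'])
im=cv2.imread('pics/side4.png')[230:410,160:330];cv2.imwrite('pics/s4z.png',cv2.resize(im,None,fx=4,fy=3.3,interpolation=cv2.INTER_CUBIC))
E
```

```text
[538.92516516 248.69133465 145.87922172] [ 9.99628473e-01  2.72192449e-02  1.21284390e-03 -7.46816390e-04] [ 0.11617103 -0.36334097 -0.44340863] [ 7.05108520e-01  4.29595469e-01 -2.21541286e-01  4.50904064e-04
 -9.16833523e-01  9.19859280e-01] 13.200738308391438
```

```bash
sleep 1
```

```text
(no output)
```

View pics/side4.png

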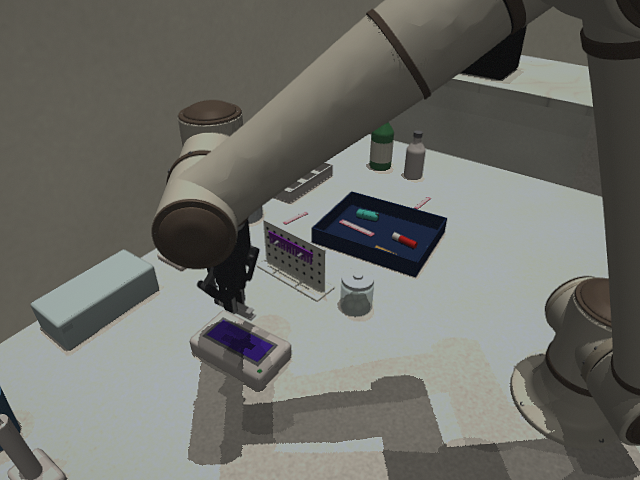

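View pics/top4.png

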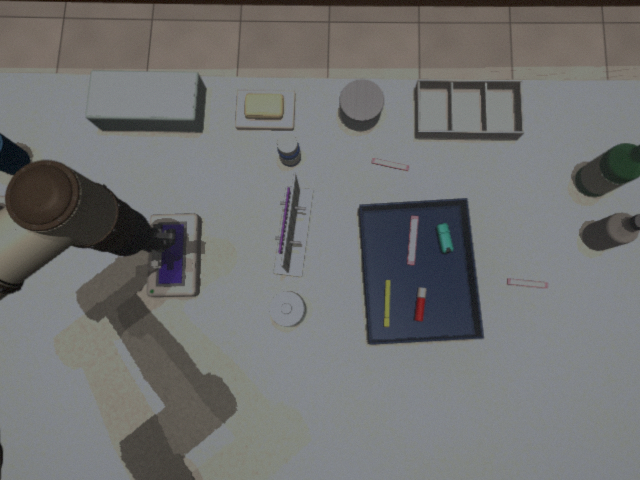

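Jar, bottle, rack and bin items look undisturbed in both views. I'll lower to about TCP z=90 and check.

drive_tool --plan '[[[0,0,0.02],0],[[0,0,0.02],0],[[0,0,0.012],0],[[0,0,0.004],0],[[0,0,0],0],[[0,0,0],0]]'

```text
clock: 9.02
position: [538.6, 248.7, 89.1]
ee_rot: [1.0, 0.027, 0.001, -0.0]
contact_force: [-0.1, -0.0, -0.1]
gripper_width: 13.1
```

```bash
python3 - <<'E'
from h import *
d=snap('side','side5');e=snap('top','top5')
s=arm.read_state();print(s['position'],s['ee_rot'],s['contact_force'],s['gripper_width'])
th=2*np.arctan2(s['ee_rot'][1],s['ee_rot'][0]);p=s['position'];print(th)
x=np.array([np.cos(th),np.sin(th),0]);y=np.array([np.sin(th),-np.cos(th),0])
o=[240,300];im=cv2.imread('pics/side5.png')[285:385,180:300];im=cv2.resize(im,None,fx=6,fy=6,interpolation=cv2.INTER_CUBIC);o=[180,285]
o2=[140,190];im2=cv2.imread('pics/top5.png')[200:310,140:220];im2=cv2.resize(im2,None,fx=5,fy=5,interpolation=cv2.INTER_CUBIC);o2=[140,200]
im=cv2.convertScaleAbs(im,alpha=1.6);im2=cv2.convertScaleAbs(im2,alpha=1.6)
def dot(P,c):
    for i,dd,oo,k in((im,d,o,6),(im2,e,o2,5)):
        q=proj(dd,[P])[0];cv2.circle(i,tuple(int(v) for v in (q-oo)*k+k/2-.5),2,c,-1)
for sx in(-41,41):
  for sy in(-7.5,7.5):
    for h,c in((29.7,(0,0,255)),(13.7,(0,255,0))): dot(p+x*sx+y*sy-[0,0,h],c)
w=.053;X=np.array([np.cos(w),np.sin(w),0]);Y=np.array([-np.sin(w),np.cos(w),0])
for sx in(-60,60):
  for sy in(-23,23): dot(np.array([538.5,248,42])+X*sx+Y*sy,(0,255,255))
cv2.imwrite('pics/s5z.png',im);cv2.imwrite('pics/t5z.png',im2)
E
```

```text
[538.3985445  248.6012328   88.97901097] [ 9.99634578e-01  2.70247039e-02  5.06079396e-04 -3.44909235e-04] [-0.80864473  0.20790092  0.12595272] 13.084503655393116
0.05405599907087854
```

```bash
sleep 1
```

```text
(no output)
```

View pics/s5z.png

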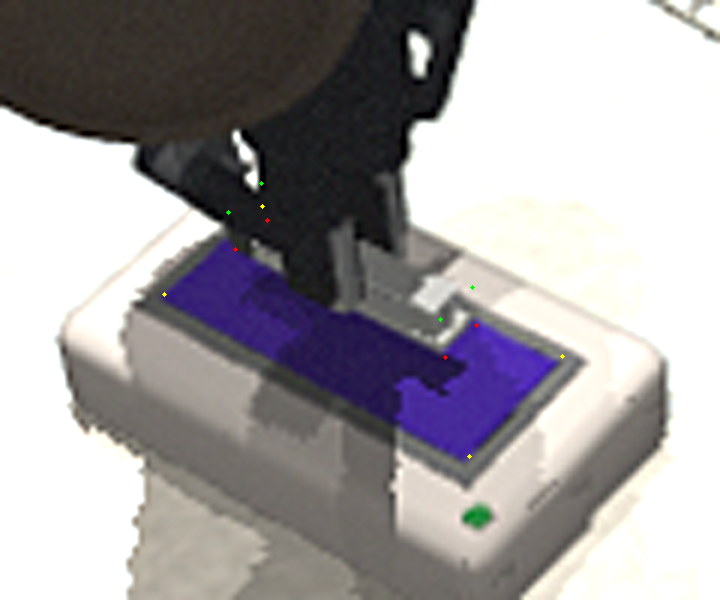

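View pics/t5z.png

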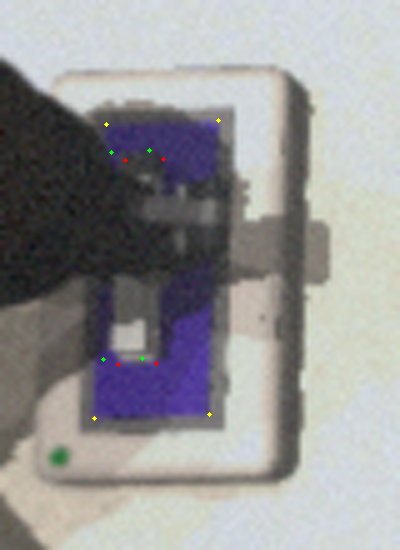

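In the top view the clipper's length matches the prediction, but it sits about 4 mm toward −y relative to the window, so I'll correct by 3 mm and lower 5 mm.

drive_tool --plan '[[[0,-0.003,0],0],[[0,0,0.003],0],[[0,0,0.002],0],[[0,0,0],0],[[0,0,0],0],[[0,0,0],0],[[0,0,0],0],[[0,0,0],0]]'

```text
clock: 10.12
position: [538.0, 251.4, 83.4]
ee_rot: [1.0, 0.027, 0.0, -0.0]
contact_force: [-0.1, 0.3, 0.7]
gripper_width: 13.3
```

```bash
python3 - <<'E'
from h import *
d=snap('side','side6');e=snap('top','top6')
s=arm.read_state();print(s['position'],s['ee_rot'],s['contact_force'],s['gripper_width'],s['joint_vel'])
a=cv2.resize(cv2.imread('pics/side6.png')[285:385,180:300],None,fx=4,fy=4,interpolation=cv2.INTER_CUBIC)
b=cv2.resize(cv2.imread('pics/top6.png')[200:300,140:215],None,fx=4,fy=4,interpolation=cv2.INTER_CUBIC)
cv2.imwrite('pics/f6.png',cv2.convertScaleAbs(np.hstack([a,b]),alpha=1.6))
t0=cv2.imread('pics/top0.png');t6=cv2.imread('pics/top6.png')
print('diff row/bin',cv2.absdiff(t0,t6)[120:345,265:485].max(2).__gt__(60).sum(), cv2.absdiff(t0,t6)[120:345,265:325].max(2).__gt__(60).sum())
E
```

```text
[537.97079267 251.35186606  83.3400628 ] [ 9.99637435e-01  2.69257967e-02  2.30251060e-05 -9.62338274e-06] [ 0.14130939  0.01726062 -0.7842548 ] 13.036970399304801 [-0.00030055  0.0017056   0.00012637 -0.00127019  0.00064364  0.00012529]
diff row/bin 153 0
```

```bash
sleep 1
```

```text
(no output)
```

View pics/f6.png

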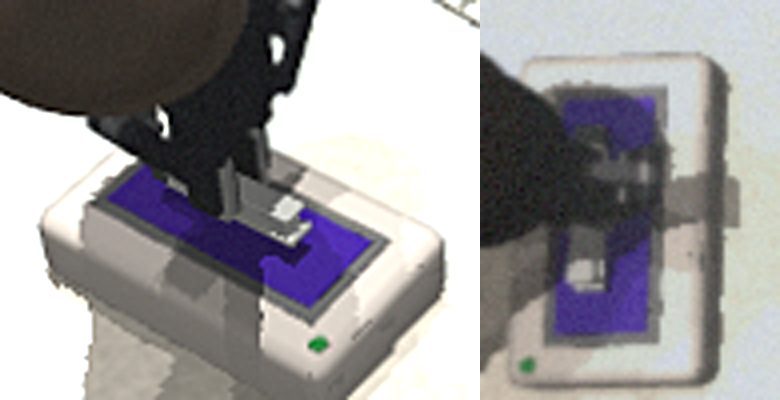

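The clipper hovers inside the window outline, with a visible gap of about 11 mm and no contact force. I'm handing in.

```bash
python3 - <<'E'
from bench import arm
print(arm.job_done())
E
```

```text
the job is handed in; nothing more can be done
None
```

I gripped the nail clipper at its middle, lifted it out of the bin, and carried it over the row with its underside about 205 mm up. I lowered it over the lamp's violet window and handed the job in at about 10 s, still holding it. No verdict was reported.

- **Final position:** the TCP read (538.0, 251.4, 83.3) mm with heading 0.054 rad. The window measured (538.5, 248) mm with heading about 0.053 rad. The clipper's underside works out to about 12 mm above the glass, assuming it stayed at its grasp height in the fingers.
- **Stillness and contact:** measured forces were under 1 N, which is sensor noise, and joint speeds were close to zero.
- **Other objects:** in the top view the rack, jar and bottle area did not change from the start. The other four items were still in the bin in the last wider views; the only change measured in the bin area was 153 pixels, about what the clipper's removal would leave.

Two checks disagreed:

- **Centring:** the top view showed the clipper about 4 mm toward −y compared with the TCP reading. I corrected 3 mm of that, so sideways centring is uncertain by a few millimetres, against the 15 mm limit.
- **Gripper opening:** it read about 13 mm on a 15 mm wide clipper, but the grip looked firm and level throughout.

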